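Set the carving turntable to its mark and clamp it

TASK

Turn the wooden disc of the carving turntable by its rim until the line engraved on the rim points at the tip of the fixed pointer, and then swing the clamp lever fully over to lock it. Press on the disc gently: enough to carry it round, about 9 N, and never as much as 16 N. Leave the cup, the candlestick and the spoon where they are.

Things in the scene. Friction and masses are not known exactly. Their poses are not given: they have to be found in the camera images.
- base: fixed wooden base board of the turntable, 300 (x) by 400 (y) by 20 mm thick; origin on the table under the disc's axis, z up. The board reaches from -150 to +150 mm in its x and from -150 to +250 mm in its y. The pointer stands on its +x side, the clamp lever on its +y side.
- disc_axis (a point): point on the disc's vertical axis, 20 mm above the table. The disc is pale wood, 220 mm across, 18 mm thick, without handles; a round work piece 116 mm across and 18 mm high is fixed on its middle, leaving a flat rim from 60 to 108 mm radius to press on. The engraved mark is one dark radial line, 5 mm wide, across that rim.
- post_collar (a point): top of the collar (32 mm above the table) that holds the disc's post, on the disc's axis. The post's height is set anew each time and is not reported: the rim's upper face lies anywhere from 66 to 92 mm above the table; find it by touch. The disc sits on a springy felt washer and sinks straight down about 1 mm per 5 N pressed, 8 mm at most.
- disc (a joint): angle of the disc (rad), growing anticlockwise from above: 0 or 6.283 when the mark points at the pointer, else the angle from pointer to mark. It turns endlessly both ways, starts between 0.9 and 5.4, is stiff and stays where left. About 3.3 N along the rim at 92 mm radius turns it: a shut fingertip pressed on the rim with about 9 N carries it round by friction; it slips if pressed much less.
- pointer_tip (a point): tip of the fixed brass pointer: a level cone 26 mm long, 18 mm across at its root, on a brass post (14 by 20 mm, top 88 mm above the table) at the base's +x edge. It points at the disc's axis, its tip 4 mm clear of the rim, 114 mm from the axis and 79 mm above the table.
- lever_pivot (a point): upright pivot of the clamp lever (pale wooden cam with an arm), 138 mm from the disc's axis on the base's +y side; the point is 40 mm above the table. The arm, 18 mm wide, lies 32 to 44 mm above the table; the cam is 38 mm across, its top 85 mm above the table.
- lever_knob (a point): centre line of the upright round knob at the end of the lever's arm, 75 mm from the pivot: a peg 22 mm across, from 32 to 96 mm above the table; the point is 80 mm above the table. Push it sideways round the pivot, clockwise seen from above; that takes about 2 N and it stays where left.
- lever (a joint): angle of the clamp lever (rad): 0 is open (the arm then points 150 degrees anticlockwise from the base's +x), growing clockwise seen from above to 1.4 at its stop, fully clamped. It starts between 0 and 0.25.
- cup_center (a point): bystander: turned wooden cup, 72 mm across, 85 mm high; the point is its centre, 42 mm up
- candlestick_center (a point): bystander: turned wooden candlestick, 64 mm across the foot, 105 mm high; the point is its centre, 52 mm up
- spoon_grip (a point): bystander: wooden spoon lying on the table beyond the turntable; the point is on its handle

How it is judged:
By the outcome, as a careful person would: the job done as asked, in the order asked, and still so for the second after the job is handed in, with the robot touching nothing.
It also fails if it takes over 64 s, if anything falls off the work surface, if the arm or the gripper's body presses on something with over 40 N, if the wrist force passes 120 N, or if a joint passes its speed limit or range.

ROBOT

A 7-joint arm with a two-finger parallel gripper is mounted at the origin on the work surface. World frame = base frame: x ahead of the robot, y to its left, z up, the work surface at z = 0. Lengths are in m, angles in rad, forces in N, time in s.
With the tool pointing down it reaches from about 0.4 to 0.85 m from the base axis. Payload 10.4 kg.
Tool frame: the origin (TCP) lies midway between the tips of the shut fingers; the grasp point (between the pads) lies manip.grip_depth behind it (manip.grip_depth is the distance from the TCP to the grasp point, in m); z points along the fingers, x is the direction in which the jaws open and shut, and the axes are right-handed (so a half turn about z gives the same grasp; the last joint's range is limited). The gripper opens to 85 mm and grips with 20 to 120 N. Pads are 22 mm wide; open, the fingers measure 114 mm over their backs; the gripper's body (76 mm by 85 mm) begins 54 mm behind the grasp point. The pads swing forward as they close: fully open they stand 13 mm farther back than shut.
Start: joints at [1.185, 0.332, -0.065, 1.46, 0.022, 1.35, -0.088], TCP at [0.222, -0.584, 0.231] pointing down, gripper open.
Joint ranges: [-2.6, 2.6], [-0.5, 2.12], [-1.47, 1.34], [0.16, 2.42], [-1.27, 4.41], [0.06, 2.06], [-2.6, 2.6]. Speed limits (rad/s): [2.22, 2.22, 2.79, 2.79, 3.14, 3.14, 3.14].

INTERFACE

Orientations are given as a unit quaternion [x, y, z, w].
In Python, from workcell import manip gives the robot as it stands. The module is installed in compiled form; this text tells all that it offers.
- The arm moves only by the tool send_rows, never from a script. Its argument "steps" is a list of rows, each a list of 2 entries, a list of its own where there are three numbers: the shift along the tool's x, y, z in m, then the turn about the tool's z in rad. In form: [[[x, y, z], spin], ...]. A call has exactly 8 rows; each row is the pose to reach, as a shift and turn from the pose commanded when the call began, along the tool's axes at that moment; what a row does not reach only later rows make up. A row lasts 1/8 s, in which the tool goes at most 62.5 mm and 10.7 degrees, less where a joint would pass 70% of its speed; a pose out of reach is approached as far as the arm can. A call with a gripper value outside its range is refused whole. "hand" is the opening, from 0 (shut) to 1 (fully open), set as the call begins (left out, the last holds). The fingers move at their own pace and stop on an object; "force" is the grip in N (left out, the last holds). Time passes only in rows, so rows that repeat a pose let the fingers close, or fill a call up. It gives the time, the measured TCP pose, the force and the opening at its end, in the units of the state.
- manip.get_obs(): the state, without advancing time (a new reading comes with each control period).
- manip.camera(name): name is "side" or "top" or "wrist"; returns (picture, depth): 384x512x3 uint8, red, green, blue; 384x512 float32, m along the optical axis (not along the pixel's ray), 0 where there is no reading.
- manip.camera_info(name): a dict with "intrinsics" (3x3 intrinsics, pixels), "pose" (4x4, takes a point from camera to world coordinates); the wrist camera has in their place "T_tool_cam" (4x4, takes a point from camera to tool coordinates, whose origin is the TCP and whose axes are the tool frame's). Camera axes: x right, y up, looking along -z (the intrinsics and any distortion apply to the point x, -y, -z); pixel columns grow to the right and rows downward; lengths in m; the calibration is good to about 2 mm. A picture is of the moment at which its call begins: read the wrist's pose just before it. camera_info takes no time and is no camera call.
- manip.hand_in(): hands the job in, once; it reports no verdict.
The state is a dict: "clock": time; "joint_pos": joint angles; "joint_velocities": joint speeds; "tau": joint torques, N m; "position": TCP position; "ee_rot": TCP orientation; "ft_force": force on the tool from outside, world axes, zero at the start; "torque": the same for the moment, N m; "grip_width": opening from 0.0 (shut) to 1.0 (fully open).
Only numpy, scipy, OpenCV 4.12 (cv2) and the standard library are available. Lean on these libraries where they do the work, as an engineer would, in place of code of your own. Each camera call takes 0.05 s, during which the arm holds its last target.

## Working session

There is one attempt and no reset: what is moved stays moved. The work goes in short steps, Python scripts to look and compute and a tool call to move; the robot and the scene stay as the last step left them, time stands still between calls to the robot, and variables do not carry over. Pictures are saved under pics/ and viewed, and the job is handed in when it is done.

Besides the shell and the picture viewer there is one more tool, called after ">>>" as name([rows], argument=value, ...), one row to a line, values as JSON. send_rows: Moves the arm, as the interface text tells. Its arguments: {"type":"object","properties":{"steps":{"type":"array"},"hand":{"type":"number"},"force":{"type":"number"}},"required":["steps"]}

```bash
mkdir -p pics; cat > h.py <<'E'
from workcell import manip
import numpy as np, cv2
def save(n,img): cv2.imwrite(f'pics/{n}.png', img[:,:,::-1])
E
python3 - <<'E'
from h import *
o=manip.get_obs(); 
for k in o: print(k,np.round(o[k],4))
print(manip.grip_depth)
for c in ['side','top','wrist']:
    p,d=manip.camera(c); save(c+'0',p); np.savez(f'pics/{c}0.npz',p=p,d=d)
    i=manip.camera_info(c); print(c,{k:np.round(v,4).tolist() if not isinstance(v,(str,dict)) else v for k,v in i.items()})
E
```

```text
clock 0.0
joint_pos [ 1.1854  0.3329 -0.0647  1.4609  0.0216  1.3499 -0.0885]
joint_velocities [ 0.0008 -0.0012 -0.0008 -0.001   0.0014  0.0005  0.0014]
tau [-4.00000e-04 -6.25441e+01  4.95000e-02 -3.91605e+01  1.63000e-02
  9.80000e-03 -0.00000e+00]
position [ 0.2217 -0.584   0.2305]
ee_rot [ 8.231e-01 -5.679e-01 -6.000e-04 -4.000e-04]
ft_force [ 0.2461  0.9375 -0.7167]
torque [-0.011  -0.0604  0.0121]
grip_width 0.9977
0.0187
side {'intrinsics': [[394.4424, 0.0, 261.7966], [0.0, 394.4424, 194.3026], [0.0, 0.0, 1.0]], 'pose': [[-0.8099, 0.2817, -0.5145, 0.1992], [-0.5864, -0.4116, 0.6977, 0.4417], [-0.0152, 0.8667, 0.4985, 0.4547], [0.0, 0.0, 0.0, 1.0]]}
top {'intrinsics': [[355.9104, 0.0, 266.7936], [0.0, 355.9104, 191.6194], [0.0, 0.0, 1.0]], 'pose': [[-0.0569, 0.9713, -0.2308, 0.4316], [-0.9984, -0.055, 0.0148, -0.0624], [0.0017, 0.2313, 0.9729, 0.7888], [0.0, 0.0, 0.0, 1.0]]}
wrist {'intrinsics': [[315.8569, 0.0, 256.8527], [0.0, 315.8569, 192.216], [0.0, 0.0, 1.0]], 'T_tool_cam': [[1.0, -0.0004, -0.0005, -0.0008], [-0.0005, -0.957, -0.29, -0.0744], [-0.0004, 0.29, -0.957, -0.1431], [0.0, 0.0, 0.0, 1.0]]}
```

View pics/top0.png

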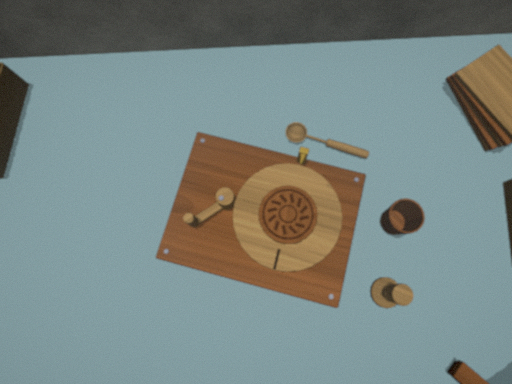

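View pics/side0.png

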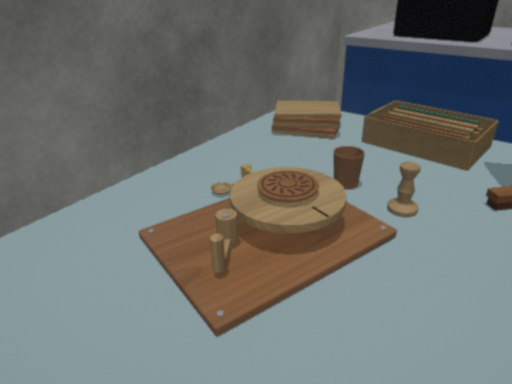

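The top view shows the disc at about (288,216), the mark near (277,259), the pointer at (303,155), the lever cam at (225,196) and the knob at (188,218). The cup (403,217) and candlestick (390,292) are to the right. Next I work out positions.

```bash
cat >> h.py <<'E'
def ray(cam,u,v,pose=None):
    i=manip.camera_info(cam);K=i['intrinsics'];T=i['pose'] if pose is None else pose
    d=np.array([(u-K[0,2])/K[0,0],-(v-K[1,2])/K[1,1],-1.]); return T[:3,3],T[:3,:3]@d
def onz(cam,u,v,z,pose=None):
    o,d=ray(cam,u,v,pose); return o+d*(z-o[2])/d[2]
def cloud(cam,dep,pose=None):
    i=manip.camera_info(cam);K=i['intrinsics'];T=i['pose'] if pose is None else pose
    v,u=np.mgrid[:384,:512]; P=np.stack([(u-K[0,2])/K[0,0]*dep,-(v-K[1,2])/K[1,1]*dep,-dep],-1)
    return P@T[:3,:3].T+T[:3,3]
E
python3 - <<'E'
from h import *
z=np.load('pics/top0.npz');p,d=z['p'],z['d'];P=cloud('top',d)
hsv=cv2.cvtColor(p,cv2.COLOR_RGB2HSV)
for n,(u,v) in dict(table=(230,330),base=(200,250),rim1=(250,190),rim2=(310,255),rim3=(335,215),wp=(288,214),mark=(277,259),cam=(225,196),knob=(188,218),ptr=(304,150),cup=(403,217),cand=(400,294)).items(): print(n,np.round(P[v,u],3),hsv[v,u])
for s in [(203,141),(357,180),(331,296),(166,252)]: print('screw',np.round(onz('top',*s,0.02),4))
c=[(197,133),(366,174),(338,306),(157,258)]
for s in c: print('corner',np.round(onz('top',*s,0.02),4))
big=cv2.resize(p[120:320,140:430],None,fx=2.7,fy=2.7,interpolation=cv2.INTER_CUBIC); save('crop',big)
E
```

```text
table [0.327 0.019 0.002] [ 96  48 164]
base [0.494 0.076 0.02 ] [ 14 148 141]
rim1 [ 0.603 -0.039  0.087] [ 17 117 152]
rim2 [ 0.467 -0.15   0.085] [ 17 127 167]
rim3 [ 0.543 -0.207  0.085] [ 16 119 152]
wp [ 0.546 -0.111  0.107] [ 15 160 124]
mark [ 0.463 -0.085  0.085] [ 17 111  94]
cam [0.594 0.012 0.084] [ 18 125 153]
knob [0.551 0.084 0.097] [ 18 120 166]
ptr [ 0.682 -0.155  0.089] [ 21 153 172]
cup [ 0.542 -0.373  0.007] [ 13 129  95]
cand [ 0.386 -0.307  0.106] [ 19 123 145]
screw [0.7416 0.0654 0.02  ]
screw [ 0.6293 -0.2773  0.02  ]
screw [ 0.3841 -0.1945  0.02  ]
screw [0.494  0.1481 0.02  ]
corner [0.7621 0.0789 0.02  ]
corner [ 0.642  -0.2991  0.02  ]
corner [ 0.3635 -0.207   0.02  ]
corner [0.4824 0.167  0.02  ]
```

View pics/crop.png

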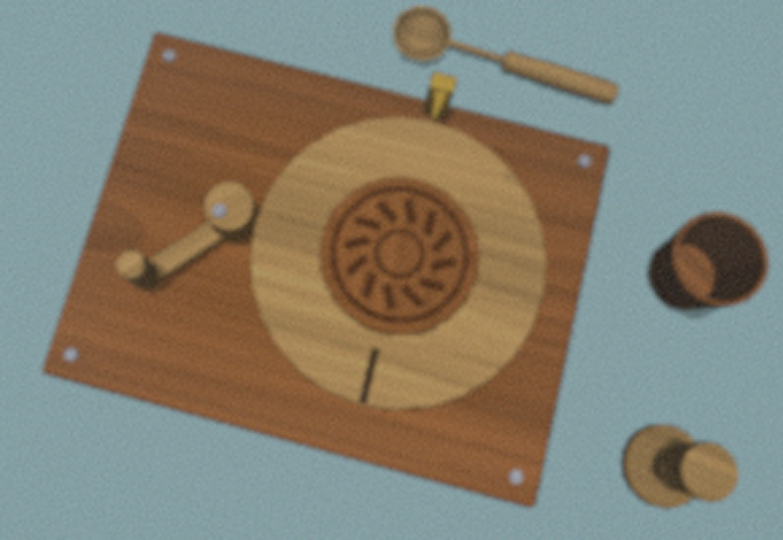

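```bash
cat >> h.py <<'E'
def circ(pts):
    A=np.c_[2*pts,np.ones(len(pts))];s=np.linalg.lstsq(A,(pts**2).sum(1),rcond=None)[0]
    return s[:2],np.sqrt(s[2]+s[0]**2+s[1]**2)
E
python3 - <<'E'
from h import *
z=np.load('pics/top0.npz');p,d=z['p'],z['d'];P=cloud('top',d)
s=np.array([onz('top',*s,0.02)[:2] for s in [(140+168/2.7,120+54/2.7),(140+584/2.7,120+160/2.7),(140+515/2.7,120+476/2.7),(140+70/2.7,120+354/2.7)]])
print(s)
c=s.mean(0); ey=(s[0]-s[1]+s[3]-s[2]);ey/=np.linalg.norm(ey);ex=(s[0]-s[3]+s[1]-s[2]);ex/=np.linalg.norm(ex)
print('ang',np.degrees(np.arctan2(ey[1],ey[0]))-90,np.degrees(np.arctan2(ex[1],ex[0])), 'axis',c-0.05*ey)
# disc: points z .075-.095
m=((P[...,2]>.074)&(P[...,2]<.096)).astype(np.uint8); m[:, :236]=0; m[:163]=0;m[:,345:]=0
m=cv2.morphologyEx(m,cv2.MORPH_OPEN,np.ones((3,3)))
r=P[...,2][m>0]; zr=np.median(r);print('rim z',zr, r.std())
hsv=cv2.cvtColor(p,cv2.COLOR_RGB2HSV)
# workpiece circle top via z>.098
for zz in (zr,):
    cs,_=cv2.findContours(m,cv2.RETR_EXTERNAL,cv2.CHAIN_APPROX_NONE); q=max(cs,key=cv2.contourArea)[:,0]
    pts=np.array([onz('top',u,v,zz)[:2] for u,v in q]); print('circle',circ(pts))
cen,_=circ(pts)
# mark
g=hsv[...,2].astype(float); Q=P[...,:2]-cen; R=np.hypot(Q[...,0],Q[...,1])
mm=(R>.066)&(R<.102)&(g<115)&(m>0)
v,u=np.nonzero(mm);M=np.array([onz('top',a,b,zr)[:2] for a,b in zip(u,v)])-cen
print(len(M),'mark world ang',np.degrees(np.arctan2(*M.mean(0)[::-1])), u.mean(),v.mean())
t=onz('top',140+436/2.7,120+117/2.7,.079)[:2]-cen;print('tip',t,np.hypot(*t),np.degrees(np.arctan2(t[1],t[0])))
print('knob',onz('top',140+130/2.7,120+265/2.7,.096),'cam',onz('top',140+229/2.7,120+207/2.7,.085))
E
```

```text
[[ 0.74416205  0.06711762]
 [ 0.63107812 -0.27589735]
 [ 0.38351951 -0.19394795]
 [ 0.49586661  0.14823975]]
ang -18.21115644712556 -18.204485657208046 axis [ 0.54803058 -0.11111754]
rim z 0.08559727829969122 0.0011991514373123641
circle (array([ 0.54784885, -0.11104578]), np.float64(0.10773808023177993))
41 mark world ang 162.0711084711387 276.609756097561 257.1219512195122
tip [ 0.10871531 -0.03802134] 0.11517222464874757 -19.276421265082377
knob [0.55120759 0.08437815 0.096     ] cam [0.59289629 0.01233572 0.085     ]
```

>>> send_rows([
  [[-0.02, -0.022, 0], 0.08],
  [[-0.05, -0.055, 0], 0.17],
  [[-0.08, -0.09, 0], 0.26],
  [[-0.11, -0.12, 0], 0.35],
  [[-0.14, -0.155, 0], 0.44],
  [[-0.17, -0.19, 0], 0.53],
  [[-0.195, -0.215, 0], 0.61],
  [[-0.213, -0.234, 0], 0.681],
], hand=0)

```text
clock: 1.15
position: [0.3656, -0.3005, 0.2313]
ee_rot: [-0.586, 0.811, -0.0, -0.0]
ft_force: [0.1, -0.9, -0.2]
grip_width: 0.003
```

```bash
cat >> h.py <<'E'
AX=np.array([0.548,-0.111]); YAW=np.radians(-18.2)
EX=np.array([np.cos(YAW),np.sin(YAW)]);EY=np.array([-EX[1],EX[0]])
def st():
    o=manip.get_obs();from scipy.spatial.transform import Rotation as Ro
    R=Ro.from_quat(o['ee_rot']).as_matrix();q=o['position'][:2]-AX
    b=np.array([q@EX,q@EY,o['position'][2]])
    print('t',round(o['clock'],2),'base',np.round(b,4),'r',round(np.hypot(*b[:2]),4),'ang',round(np.degrees(np.arctan2(b[1],b[0])),1),'toolx ang in base',round(np.degrees(np.arctan2(R[1,0],R[0,0])-YAW),2),'zt',np.round(R[:,2],3),'F',np.round(o['ft_force'],2),'g',round(float(o['grip_width']),3))
    return o,b,R
E
python3 -c "
from h import *; st()"
```

```text
t 1.15 base [-0.1141 -0.237   0.2313] r 0.263 ang -115.7 toolx ang in base -90.1 zt [-0. -0. -1.] F [ 0.13 -0.93 -0.17] g 0.003
```

>>> send_rows([
  [[-0.03, -0.005, 0.0], 0],
  [[-0.075, -0.011, 0.0], 0],
  [[-0.12, -0.018, 0.02], 0],
  [[-0.165, -0.025, 0.04], 0],
  [[-0.195, -0.03, 0.07], 0],
  [[-0.207, -0.0315, 0.1], 0],
  [[-0.207, -0.0315, 0.125], 0],
  [[-0.207, -0.0315, 0.136], 0],
])

```text
clock: 2.15
position: [0.4589, -0.1151, 0.094]
ee_rot: [-0.586, 0.81, 0.001, -0.001]
ft_force: [1.1, -0.7, -0.6]
grip_width: -0.006
```

```bash
python3 -c "
from h import *; st()"
```

```text
t 2.15 base [-0.0834 -0.0318  0.094 ] r 0.0892 ang -159.1 toolx ang in base -90.01 zt [-0.002  0.001 -1.   ] F [ 1.1  -0.68 -0.57] g -0.006
```

>>> send_rows([
  [[0, 0, 0.002], 0],
  [[0, 0, 0.004], 0],
  [[0, 0, 0.005], 0],
  [[0, 0, 0.006], 0],
  [[0, 0, 0.007], 0],
  [[0, 0, 0.008], 0],
  [[0, 0, 0.0085], 0],
  [[0, 0, 0.0085], 0],
])

```text
clock: 3.15
position: [0.4597, -0.1154, 0.0868]
ee_rot: [-0.586, 0.81, -0.0, -0.0]
ft_force: [0.2, 0.1, -0.3]
grip_width: 0.003
```

```bash
python3 -c "
from h import *; st()"
```

```text
t 3.15 base [-0.0825 -0.0318  0.0868] r 0.0884 ang -158.9 toolx ang in base -90.03 zt [-0. -0. -1.] F [ 0.24  0.06 -0.33] g 0.003
```

>>> send_rows([
  [[0, 0, 0.0003], 0],
  [[0, 0, 0.0006], 0],
  [[0, 0, 0.0009], 0],
  [[0, 0, 0.0012], 0],
  [[0, 0, 0.0015], 0],
  [[0, 0, 0.0018], 0],
  [[0, 0, 0.002], 0],
  [[0, 0, 0.002], 0],
])

```text
clock: 4.15
position: [0.4596, -0.1154, 0.0848]
ee_rot: [-0.586, 0.81, -0.0, -0.0]
ft_force: [-1.4, 0.5, 2.0]
grip_width: 0.004
```

```bash
python3 -c "
from h import *; st()"
```

```text
t 4.15 base [-0.0826 -0.0318  0.0848] r 0.0885 ang -158.9 toolx ang in base -90.03 zt [-0. -0. -1.] F [-1.43  0.46  2.  ] g 0.004
```

>>> send_rows([
  [[0, 0, 0.0004], 0],
  [[0, 0, 0.0007], 0],
  [[0, 0, 0.001], 0],
  [[0, 0, 0.0012], 0],
  [[0, 0, 0.0013], 0],
  [[0, 0, 0.0013], 0],
  [[0, 0, 0.0013], 0],
  [[0, 0, 0.0013], 0],
])

```text
clock: 5.15
position: [0.4595, -0.1155, 0.0835]
ee_rot: [-0.586, 0.81, 0.0, -0.0]
ft_force: [-4.8, -0.2, 4.7]
grip_width: 0.0
```

```bash
python3 -c "
from h import *
for _ in range(3): st(); manip.camera('side')"
```

```text
t 5.15 base [-0.0827 -0.0319  0.0835] r 0.0886 ang -158.9 toolx ang in base -90.03 zt [-0. -0. -1.] F [-4.75 -0.23  4.74] g 0.0
t 5.2 base [-0.0827 -0.0318  0.0835] r 0.0886 ang -158.9 toolx ang in base -90.03 zt [-0. -0. -1.] F [-3.87  0.74  6.11] g 0.003
t 5.25 base [-0.0827 -0.0319  0.0835] r 0.0886 ang -158.9 toolx ang in base -90.04 zt [-0. -0. -1.] F [-4.14  0.2   5.28] g -0.003
```

```bash
cat >> h.py <<'E'
def arc(a0,steps,r=.0885):
    a=np.radians(a0);
    for s in steps:
        b=np.radians(a0+s); print(s,np.round([-(r*(np.sin(b)-np.sin(a))),-(r*(np.cos(b)-np.cos(a)))],4).tolist())
E
python3 -c "
from h import *; arc(-159,[1,3,6,9,12,15,17,18])"
```

```text
1 [0.0014, -0.0006]
3 [0.0043, -0.0018]
6 [0.0085, -0.0038]
9 [0.0125, -0.006]
12 [0.0165, -0.0084]
15 [0.0203, -0.011]
17 [0.0228, -0.0129]
18 [0.024, -0.0138]
```

>>> send_rows([
  [[0.0, 0.0, 0.0005], 0],
  [[0.0043, -0.0018, 0.0007], 0],
  [[0.0085, -0.0038, 0.0007], 0],
  [[0.0125, -0.006, 0.0007], 0],
  [[0.0165, -0.0084, 0.0007], 0],
  [[0.0203, -0.011, 0.0007], 0],
  [[0.0228, -0.0129, 0.0007], 0],
  [[0.024, -0.0138, 0.0007], 0],
])

```text
clock: 6.3
position: [0.4662, -0.1418, 0.0832]
ee_rot: [-0.586, 0.81, -0.0, 0.001]
ft_force: [-1.3, 3.3, 6.4]
grip_width: 0.0
```

```bash
python3 -c "
from h import *
st();p,d=manip.camera('side');st();save('side1',p);p,d=manip.camera('top');save('top1',p);st()"
```

```text
t 6.3 base [-0.0681 -0.0548  0.0832] r 0.0874 ang -141.2 toolx ang in base -89.99 zt [ 0.002  0.001 -1.   ] F [-1.25  3.31  6.37] g 0.0
t 6.35 base [-0.0681 -0.0549  0.0832] r 0.0874 ang -141.1 toolx ang in base -89.99 zt [ 0.002  0.001 -1.   ] F [-1.6   2.42  4.94] g -0.005
t 6.4 base [-0.0681 -0.0548  0.0832] r 0.0874 ang -141.2 toolx ang in base -89.99 zt [ 0.002  0.001 -1.   ] F [-1.18  2.46  4.81] g 0.006
```

View pics/side1.png

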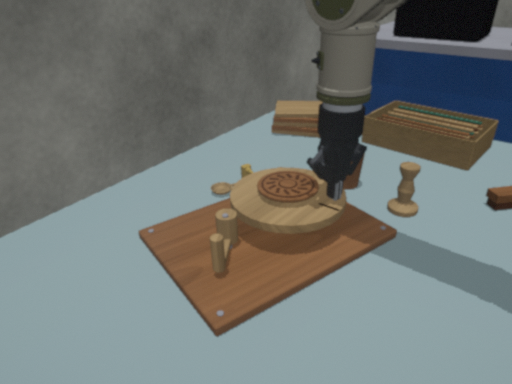

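View pics/top1.png

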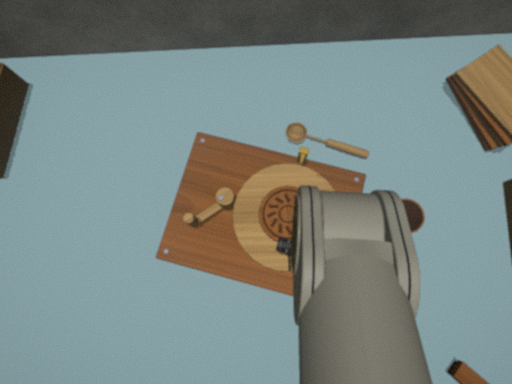

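The side view shows the mark moving from about (320,211) to (330,206), so the disc is being carried. In the top view the arm hides most of the right side. I measure how well it carries.

```bash
python3 -c "
from h import *
for n in ('side0','side1'):
    p=cv2.imread(f'pics/{n}.png');cv2.imwrite(f'pics/{n}c.png',cv2.resize(p[150:250,210:360],None,fx=5,fy=5,interpolation=cv2.INTER_CUBIC))
arc(-141,[3,6,9,12,15,18,20,21],.088)"
```

```text
3 [0.0035, -0.003]
6 [0.0068, -0.0062]
9 [0.01, -0.0095]
12 [0.013, -0.013]
15 [0.0158, -0.0167]
18 [0.0184, -0.0205]
20 [0.0201, -0.0231]
21 [0.0208, -0.0244]
```

View pics/side1c.png

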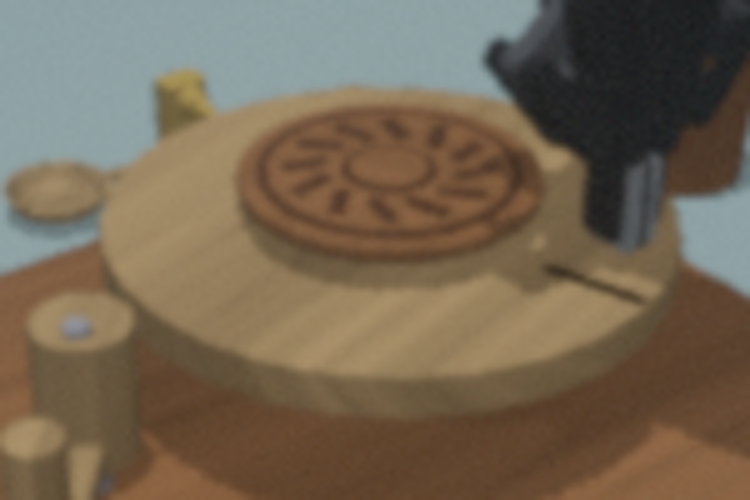

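>>> send_rows([
  [[0.0, 0.0, 0.0006], 0],
  [[0.0035, -0.003, 0.0008], 0],
  [[0.0068, -0.0062, 0.0008], 0],
  [[0.01, -0.0095, 0.0008], 0],
  [[0.013, -0.013, 0.0008], 0],
  [[0.0158, -0.0167, 0.0008], 0],
  [[0.0184, -0.0205, 0.0008], 0],
  [[0.0208, -0.0244, 0.0008], 0],
])

```text
clock: 7.4
position: [0.4827, -0.1692, 0.0824]
ee_rot: [-0.586, 0.81, -0.0, 0.001]
ft_force: [-2.3, 3.4, 7.3]
grip_width: 0.005
```

```bash
python3 -c "
from h import *
st();p,d=manip.camera('side');o,b,R=st();save('side2',p);cv2.imwrite('pics/side2c.png',cv2.resize(p[150:250,210:360,::-1],None,fx=5,fy=5,interpolation=cv2.INTER_CUBIC))
M=[onz('side',319,203.4,.084)[:2]-AX,onz('side',339,210,.084)[:2]-AX]
print([ (np.hypot(*m),np.degrees(np.arctan2(m@EY,m@EX))) for m in M])
arc(np.degrees(np.arctan2(b[1],b[0])),[3,7,11,15,19,23,26,28],.088)"
```

```text
t 7.4 base [-0.0438 -0.0757  0.0824] r 0.0875 ang -120.1 toolx ang in base -89.99 zt [ 0.001  0.001 -1.   ] F [-2.34  3.44  7.27] g 0.005
t 7.45 base [-0.0433 -0.076   0.0825] r 0.0875 ang -119.7 toolx ang in base -90.01 zt [ 0.002  0.    -1.   ] F [-1.    3.27  6.85] g -0.004
[(np.float64(0.07073564439016501), np.float64(-163.60792672548206)), (np.float64(0.11030569705574853), np.float64(-162.90043278699918))]
3 [0.0022, -0.0041]
7 [0.0047, -0.0096]
11 [0.0069, -0.0154]
15 [0.0087, -0.0213]
19 [0.01, -0.0273]
23 [0.0109, -0.0333]
26 [0.0114, -0.0379]
28 [0.0115, -0.041]
```

View pics/side2c.png

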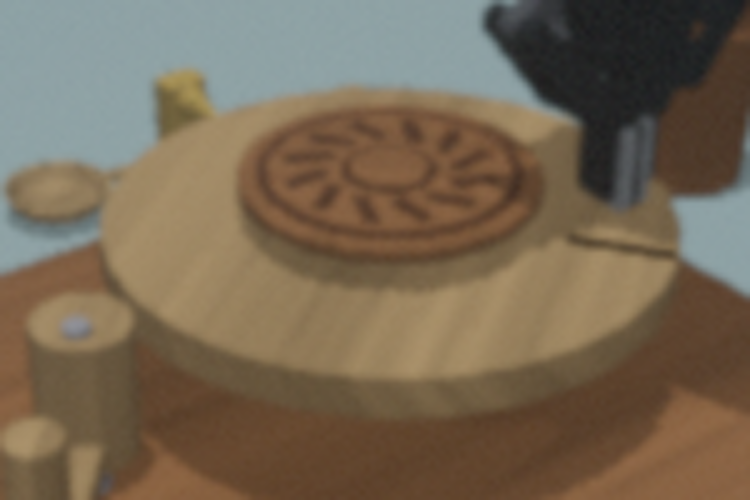

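The finger carries the disc almost without slip: about 17° of disc for 18° of finger. The mark's ends are now at crop (572,238)–(675,252).

>>> send_rows([
  [[0.0022, -0.0041, 0.0002], 0],
  [[0.0047, -0.0096, 0.0003], 0],
  [[0.0069, -0.0154, 0.0003], 0],
  [[0.0087, -0.0213, 0.0003], 0],
  [[0.01, -0.0273, 0.0003], 0],
  [[0.0109, -0.0333, 0.0003], 0],
  [[0.0114, -0.0379, 0.0003], 0],
  [[0.0115, -0.041, 0.0003], 0],
])

```text
clock: 8.45
position: [0.5178, -0.1935, 0.0821]
ee_rot: [-0.586, 0.81, -0.0, 0.0]
ft_force: [-4.6, 1.4, 7.3]
grip_width: -0.0
```

```bash
python3 -c "
from h import *
o,b,R=st()
arc(np.degrees(np.arctan2(b[1],b[0])),[3,8,13,18,23,28,31,33],.088)"
```

```text
t 8.45 base [-0.0029 -0.0878  0.0821] r 0.0878 ang -91.9 toolx ang in base -90.02 zt [ 0.001  0.    -1.   ] F [-4.55  1.45  7.28] g -0.0
3 [0.0, -0.0046]
8 [-0.0005, -0.0123]
13 [-0.0016, -0.0199]
18 [-0.0034, -0.0273]
23 [-0.0059, -0.0346]
28 [-0.0089, -0.0416]
31 [-0.0111, -0.0457]
33 [-0.0126, -0.0484]
```

>>> send_rows([
  [[0.0, -0.0046, 0.0002], 0],
  [[-0.0005, -0.0123, 0.0003], 0],
  [[-0.0016, -0.0199, 0.0003], 0],
  [[-0.0034, -0.0273, 0.0003], 0],
  [[-0.0059, -0.0346, 0.0003], 0],
  [[-0.0089, -0.0416, 0.0003], 0],
  [[-0.0111, -0.0457, 0.0003], 0],
  [[-0.0126, -0.0484, 0.0003], 0],
])

```text
clock: 9.45
position: [0.5678, -0.1974, 0.082]
ee_rot: [-0.586, 0.81, -0.001, 0.0]
ft_force: [-4.1, -0.4, 8.7]
grip_width: 0.001
```

```bash
python3 -c "
from h import *
o,b,R=st()
p,d=manip.camera('side');save('side3',p);p,d=manip.camera('top');save('top3',p)
st()
arc(np.degrees(np.arctan2(b[1],b[0])),[3,8,13,18,23,28,31,33],.088)"
```

```text
t 9.45 base [ 0.0457 -0.0759  0.082 ] r 0.0886 ang -58.9 toolx ang in base -90.05 zt [ 0.001 -0.001 -1.   ] F [-4.1  -0.41  8.73] g 0.001
t 9.55 base [ 0.0459 -0.0757  0.0821] r 0.0886 ang -58.8 toolx ang in base -90.04 zt [ 0.001 -0.001 -1.   ] F [-3.46 -1.08  7.78] g -0.001
3 [-0.0025, -0.0039]
8 [-0.0071, -0.01]
13 [-0.0122, -0.0158]
18 [-0.0177, -0.0211]
23 [-0.0237, -0.0258]
28 [-0.0302, -0.0301]
31 [-0.0342, -0.0323]
33 [-0.0369, -0.0337]
```

View pics/side3.png

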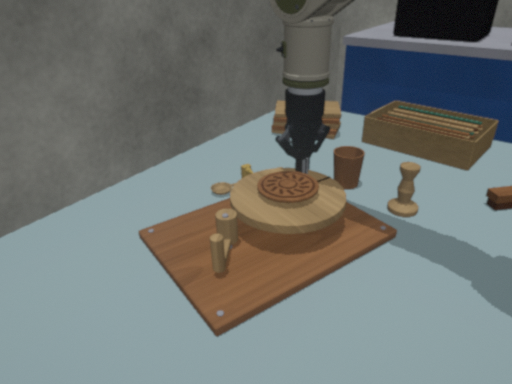

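View pics/top3.png

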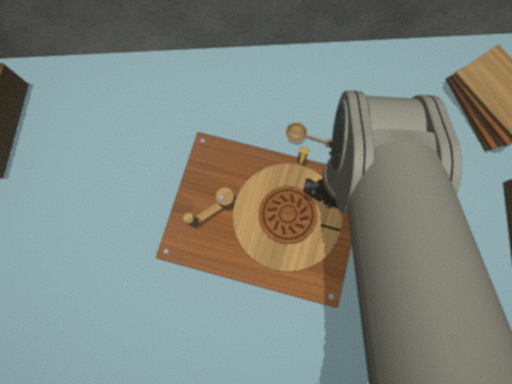

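The mark is at (331,227) in the top view, and the disc has turned about 97°. I push on to about -26°, then lift and start a second stroke.

>>> send_rows([
  [[-0.0025, -0.0039, 0.0001], 0],
  [[-0.0071, -0.01, 0.0001], 0],
  [[-0.0122, -0.0158, 0.0001], 0],
  [[-0.0177, -0.0211, 0.0001], 0],
  [[-0.0237, -0.0258, 0.0001], 0],
  [[-0.0302, -0.0301, 0.0001], 0],
  [[-0.0342, -0.0323, 0.0001], 0],
  [[-0.0369, -0.0337, 0.0001], 0],
])

```text
clock: 10.55
position: [0.6117, -0.1736, 0.0822]
ee_rot: [-0.586, 0.81, -0.001, 0.0]
ft_force: [-2.1, -2.9, 7.8]
grip_width: 0.0
```

```bash
python3 -c "
from h import *
o,b,R=st()"
```

```text
t 10.55 base [ 0.08   -0.0395  0.0822] r 0.0893 ang -26.3 toolx ang in base -90.08 zt [ 0.002 -0.002 -1.   ] F [-2.09 -2.9   7.75] g 0.0
```

>>> send_rows([
  [[0, 0, -0.015], 0],
  [[0, 0, -0.045], 0],
  [[0.009, 0.03, -0.045], 0],
  [[0.02, 0.07, -0.045], 0],
  [[0.03, 0.105, -0.045], 0],
  [[0.0365, 0.124, -0.04], 0],
  [[0.0365, 0.124, -0.02], 0],
  [[0.0365, 0.124, -0.008], 0],
])

```text
clock: 11.55
position: [0.4815, -0.1681, 0.0891]
ee_rot: [-0.586, 0.81, -0.0, 0.0]
ft_force: [0.1, -0.1, -0.9]
grip_width: 0.003
```

```bash
python3 -c "
from h import *
o,b,R=st()
p,d=manip.camera('top');save('top4',cv2.resize(p[120:320,140:430],None,fx=2.7,fy=2.7,interpolation=cv2.INTER_CUBIC))
p,d=manip.camera('side');save('side4',cv2.resize(p[150:250,210:360],None,fx=5,fy=5,interpolation=cv2.INTER_CUBIC))
arc(np.degrees(np.arctan2(b[1],b[0])),[3,8,13,18,23,28,31,33],.088)"
```

```text
t 11.55 base [-0.0453 -0.075   0.0891] r 0.0876 ang -121.2 toolx ang in base -90.03 zt [ 0. -0. -1.] F [ 0.13 -0.15 -0.95] g 0.003
3 [0.0023, -0.004]
8 [0.0056, -0.0109]
13 [0.0083, -0.0181]
18 [0.0104, -0.0255]
23 [0.0118, -0.033]
28 [0.0126, -0.0407]
31 [0.0127, -0.0453]
33 [0.0126, -0.0484]
```

View pics/side4.png

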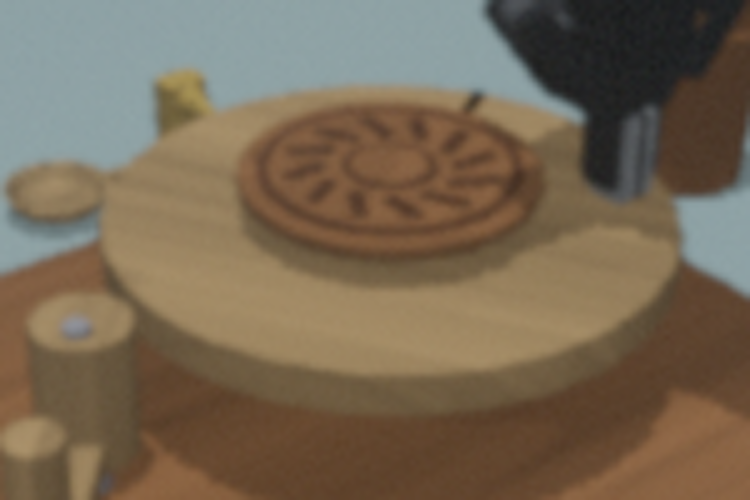

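View pics/top4.png

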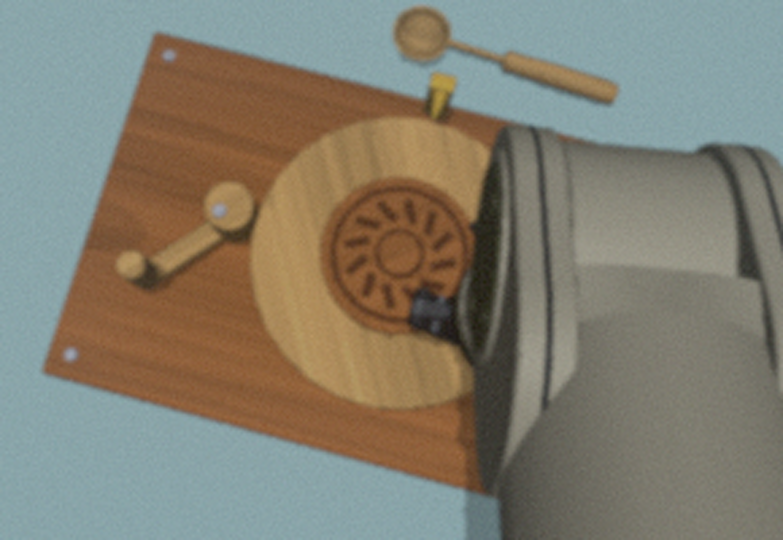

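>>> send_rows([
  [[0, 0, 0.001], 0],
  [[0, 0, 0.002], 0],
  [[0, 0, 0.003], 0],
  [[0, 0, 0.004], 0],
  [[0, 0, 0.0045], 0],
  [[0, 0, 0.005], 0],
  [[0, 0, 0.0055], 0],
  [[0, 0, 0.0058], 0],
])

```text
clock: 12.65
position: [0.4816, -0.1684, 0.0837]
ee_rot: [-0.586, 0.81, -0.0, -0.0]
ft_force: [-1.9, -0.7, 4.8]
grip_width: -0.003
```

```bash
python3 -c "
from h import *
o,b,R=st()
for u,v in [(303,172),(306,169)]:
    m=onz('side',u,v,.085)[:2]-AX; print(np.hypot(*m),np.degrees(np.arctan2(m@EY,m@EX)))
"
```

```text
t 12.65 base [-0.0451 -0.0753  0.0837] r 0.0878 ang -120.9 toolx ang in base -90.04 zt [ 0. -0. -1.] F [-1.87 -0.68  4.81] g -0.003
0.08991614559873587 -61.130858271524424
0.1056655810429167 -61.645550111008646
```

>>> send_rows([
  [[0.0, 0.0, 0.0009], 0],
  [[0.0023, -0.004, 0.0012], 0],
  [[0.0056, -0.0109, 0.0013], 0],
  [[0.0083, -0.0181, 0.0013], 0],
  [[0.0104, -0.0255, 0.0013], 0],
  [[0.0118, -0.033, 0.0013], 0],
  [[0.0126, -0.0407, 0.0013], 0],
  [[0.0127, -0.0453, 0.0013], 0],
])

```text
clock: 13.65
position: [0.5207, -0.194, 0.0824]
ee_rot: [-0.586, 0.81, 0.0, -0.0]
ft_force: [-3.2, 1.4, 7.0]
grip_width: 0.006
```

```bash
python3 -c "
from h import *
o,b,R=st()
arc(np.degrees(np.arctan2(b[1],b[0])),[3,7,11,15,19,23,26,28],.088)"
```

```text
t 13.65 base [ 0.     -0.0874  0.0824] r 0.0874 ang -90.0 toolx ang in base -90.01 zt [-0.001  0.001 -1.   ] F [-3.21  1.44  7.01] g 0.006
3 [-0.0001, -0.0046]
7 [-0.0007, -0.0107]
11 [-0.0016, -0.0168]
15 [-0.003, -0.0228]
19 [-0.0048, -0.0286]
23 [-0.007, -0.0344]
26 [-0.0089, -0.0386]
28 [-0.0103, -0.0413]
```

>>> send_rows([
  [[-0.0001, -0.0046, 0.0003], 0],
  [[-0.0007, -0.0107, 0.0004], 0],
  [[-0.0016, -0.0168, 0.0004], 0],
  [[-0.003, -0.0228, 0.0004], 0],
  [[-0.0048, -0.0286, 0.0004], 0],
  [[-0.007, -0.0344, 0.0004], 0],
  [[-0.0089, -0.0386, 0.0004], 0],
  [[-0.0103, -0.0413, 0.0004], 0],
])

```text
clock: 14.65
position: [0.563, -0.1977, 0.0821]
ee_rot: [-0.586, 0.81, 0.0, -0.0]
ft_force: [-3.2, -0.4, 8.3]
grip_width: 0.002
```

```bash
python3 -c "
from h import *
o,b,R=st()
p,d=manip.camera('top');save('top5',cv2.resize(p[120:320,140:430],None,fx=2.7,fy=2.7,interpolation=cv2.INTER_CUBIC));save('top5f',p)
arc(np.degrees(np.arctan2(b[1],b[0])),[1,2,4,6,8,10,12,14,16,18,20],.088)"
```

```text
t 14.65 base [ 0.0414 -0.0777  0.0821] r 0.088 ang -62.0 toolx ang in base -90.04 zt [-0. -0. -1.] F [-3.23 -0.41  8.27] g 0.002
1 [-0.0007, -0.0013]
2 [-0.0015, -0.0027]
4 [-0.0031, -0.0053]
6 [-0.0047, -0.0079]
8 [-0.0065, -0.0104]
10 [-0.0084, -0.0129]
12 [-0.0103, -0.0152]
14 [-0.0123, -0.0176]
16 [-0.0144, -0.0198]
18 [-0.0166, -0.022]
20 [-0.0188, -0.0241]
```

View pics/top5.png

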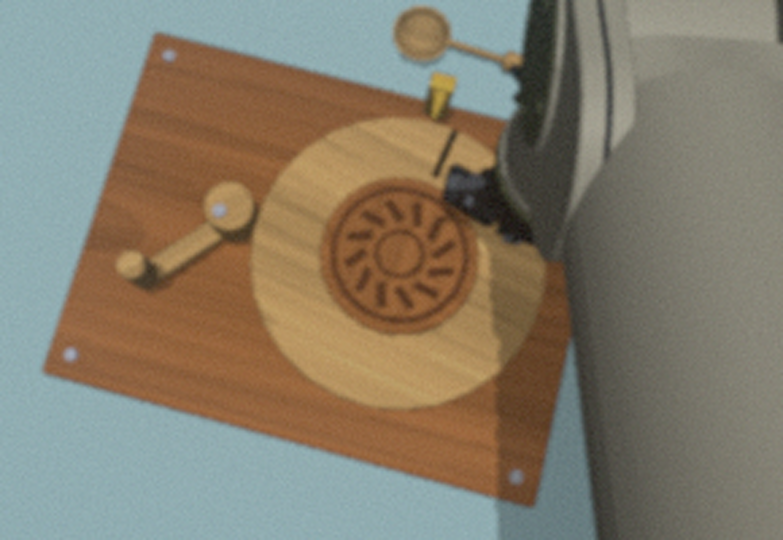

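The mark is in view at crop (436–457, 130–176), just short of the pointer. I measure the offset.

```bash
cat >> h.py <<'E'
def mark(p,zr=.0856,sect=35):
    v,u=np.mgrid[:384,:512]; i=manip.camera_info('top');K=i['intrinsics'];T=i['pose']
    D=np.stack([(u-K[0,2])/K[0,0],-(v-K[1,2])/K[1,1],-np.ones_like(u,float)],-1)@T[:3,:3].T
    W=T[:3,3]+D*((zr-T[2,3])/D[...,2])[...,None]; Q=W[...,:2]-AX; x=Q@EX;y=Q@EY;r=np.hypot(x,y);a=np.degrees(np.arctan2(y,x))
    g=cv2.cvtColor(p,cv2.COLOR_RGB2GRAY).astype(float)
    out=[]
    for r0 in np.arange(.066,.106,.004):
        m=(abs(r-r0)<.003)&(abs(a)<sect); 
        t=np.median(g[m]); w=np.clip(t*0.8-g,0,None)*m
        if w.sum()>0: out.append((round(r0,3),round((w*a).sum()/w.sum(),2),int((w>0).sum())))
    return out
E
python3 -c "
from h import *
p=cv2.imread('pics/top5f.png')[:,:,::-1].copy()
for l in mark(p,.0838,20): print(l)
p0=cv2.imread('pics/top0.png')[:,:,::-1].copy();h=cv2.cvtColor(p0,cv2.COLOR_RGB2HSV)
m=(h[...,0]>=20)&(h[...,0]<32)&(h[...,1]>150)&(h[...,2]>110);m[:140]=0;m[175:]=0;m[:,:290]=0;m[:,320:]=0
v,u=np.nonzero(m);print(len(u))
for vv in np.unique(v):
    uu=u[v==vv];q=onz('top',uu.mean(),vv,.079)[:2]-AX;print(vv,uu.min(),uu.max(),np.round([q@EX,q@EY],4),round(np.degrees(np.arctan2(q@EY,q@EX)),2))
"
```

```text
(np.float64(0.066), np.float64(-18.92), 5)
(np.float64(0.07), np.float64(-13.34), 12)
(np.float64(0.074), np.float64(-13.88), 20)
(np.float64(0.078), np.float64(-15.38), 18)
(np.float64(0.082), np.float64(-15.32), 17)
(np.float64(0.086), np.float64(-12.74), 12)
(np.float64(0.09), np.float64(-9.47), 9)
(np.float64(0.094), np.float64(-9.33), 9)
(np.float64(0.098), np.float64(-9.29), 9)
(np.float64(0.102), np.float64(-9.56), 8)
46
149 301 305 [0.1467 0.0021] 0.83
150 302 307 [ 0.1453 -0.0015] -0.57
151 301 306 [ 1.426e-01 -1.000e-04] -0.06
152 302 306 [ 0.1407 -0.0015] -0.6
153 302 306 [ 0.1387 -0.0025] -1.04
154 302 303 [0.1356 0.0005] 0.22
155 301 304 [0.1333 0.0003] 0.15
156 302 304 [ 0.1315 -0.0015] -0.67
157 301 304 [ 0.129  -0.0007] -0.31
158 300 303 [0.1264 0.0005] 0.21
159 300 302 [0.124 0.001] 0.45
160 301 302 [ 0.1221 -0.0006] -0.27
161 301 301 [ 1.197e-01 -1.000e-04] -0.04
162 301 301 [ 0.1176 -0.0006] -0.29
```

The mark is 9.4° short, and the pointer direction is about -0.2°, so my base frame agrees with it.

>>> send_rows([
  [[-0.0007, -0.0013, 0.0], 0],
  [[-0.0015, -0.0027, 0.0], 0],
  [[-0.0031, -0.0053, 0.0], 0],
  [[-0.0047, -0.0079, 0.0], 0],
  [[-0.0065, -0.0104, 0.0], 0],
  [[-0.0075, -0.0117, 0.0], 0],
  [[-0.0075, -0.0117, 0.0], 0],
  [[-0.0075, -0.0117, 0.0], 0],
])

```text
clock: 15.7
position: [0.5766, -0.1945, 0.0823]
ee_rot: [-0.586, 0.81, -0.0, -0.0]
ft_force: [-4.0, -1.0, 7.8]
grip_width: 0.0
```

```bash
python3 -c "
from h import *
o,b,R=st()
p,d=manip.camera('top');save('top6f',p)
for l in mark(p,.0838,13): print(l)
"
```

```text
t 15.7 base [ 0.0532 -0.0704  0.0823] r 0.0883 ang -52.9 toolx ang in base -90.05 zt [ 0.    -0.001 -1.   ] F [-3.96 -0.97  7.83] g 0.0
(np.float64(0.066), np.float64(-12.05), 2)
(np.float64(0.07), np.float64(-8.75), 13)
(np.float64(0.074), np.float64(-6.34), 17)
(np.float64(0.078), np.float64(-5.65), 15)
(np.float64(0.082), np.float64(-6.61), 15)
(np.float64(0.086), np.float64(-7.49), 18)
(np.float64(0.09), np.float64(-8.13), 21)
(np.float64(0.094), np.float64(-7.41), 20)
(np.float64(0.098), np.float64(-2.61), 13)
(np.float64(0.102), np.float64(-0.83), 9)
```

>>> send_rows([
  [[0, 0, -0.005], 0],
  [[0, 0, -0.025], 0],
  [[0, 0, -0.055], 0],
  [[0, 0.03, -0.07], 0],
  [[0, 0.07, -0.07], 0],
  [[0, 0.11, -0.07], 0],
  [[0, 0.14, -0.07], 0],
  [[0, 0.15, -0.07], 0],
])

```text
clock: 16.75
position: [0.4334, -0.1469, 0.1529]
ee_rot: [-0.586, 0.81, -0.001, 0.0]
ft_force: [0.9, -0.3, 0.4]
grip_width: 0.001
```

```bash
python3 -c "
from h import *
o,b,R=st()
p,d=manip.camera('top');save('top7f',p);save('top7',cv2.resize(p[120:320,140:430],None,fx=2.7,fy=2.7,interpolation=cv2.INTER_CUBIC))
for l in mark(p,.0855,13): print(l)
q,d=manip.camera('top')
for l in mark(q,.0855,13): print(l)
"
```

```text
t 16.75 base [-0.0977 -0.0699  0.1529] r 0.1201 ang -144.4 toolx ang in base -90.02 zt [ 0.001 -0.001 -1.   ] F [ 0.88 -0.33  0.41] g 0.001
(np.float64(0.07), np.float64(-1.21), 7)
(np.float64(0.074), np.float64(-1.04), 9)
(np.float64(0.078), np.float64(-0.99), 9)
(np.float64(0.082), np.float64(-0.8), 8)
(np.float64(0.086), np.float64(-0.83), 8)
(np.float64(0.09), np.float64(-1.22), 9)
(np.float64(0.094), np.float64(-1.32), 8)
(np.float64(0.098), np.float64(-1.08), 8)
(np.float64(0.102), np.float64(-0.96), 9)
(np.float64(0.07), np.float64(-1.04), 7)
(np.float64(0.074), np.float64(-1.0), 9)
(np.float64(0.078), np.float64(-0.98), 9)
(np.float64(0.082), np.float64(-0.81), 7)
(np.float64(0.086), np.float64(-0.88), 8)
(np.float64(0.09), np.float64(-1.19), 9)
(np.float64(0.094), np.float64(-1.24), 8)
(np.float64(0.098), np.float64(-1.08), 8)
(np.float64(0.102), np.float64(-0.97), 9)
```

View pics/top7.png

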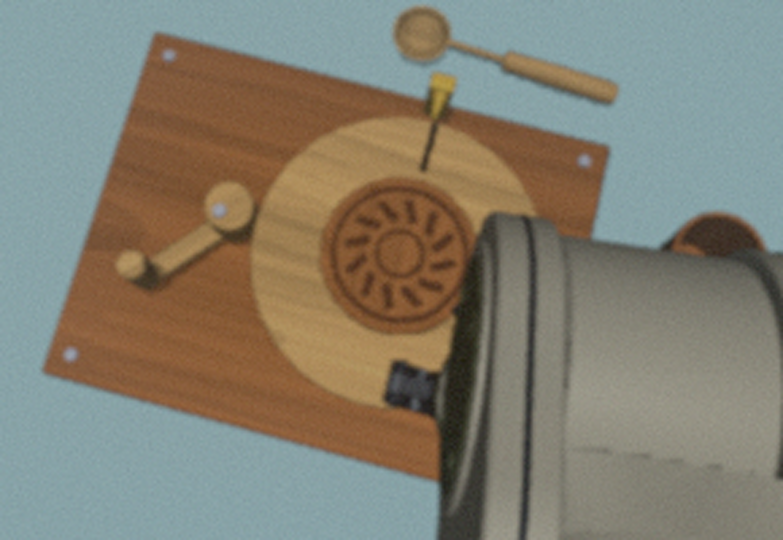

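The mark reads about -1.0° and the pointer -0.2°. I take a closer wrist view to settle the rest.

>>> send_rows([
  [[-0.01, -0.02, 0], 0],
  [[-0.03, -0.055, 0], 0],
  [[-0.055, -0.1, 0], 0],
  [[-0.08, -0.145, 0], 0],
  [[-0.1, -0.18, 0], 0],
  [[-0.11, -0.198, 0], 0],
  [[-0.11, -0.198, 0], 0],
  [[-0.11, -0.198, 0], 0],
])

```text
clock: 17.85
position: [0.6563, -0.1051, 0.1515]
ee_rot: [-0.586, 0.81, 0.0, -0.0]
ft_force: [-0.1, -0.6, 0.1]
grip_width: 0.001
```

```bash
python3 -c "
from h import *
import json
o,b,R=st()
T=np.eye(4);T[:3,:3]=R;T[:3,3]=o['position'];np.save('pics/w8T.npy',T@manip.camera_info('wrist')['T_tool_cam'])
p,d=manip.camera('wrist');save('w8',p);save('w8b',cv2.resize(p,(768,576)))
"
```

```text
t 17.85 base [0.1011 0.0395 0.1515] r 0.1085 ang 21.3 toolx ang in base -90.06 zt [-0. -0. -1.] F [-0.15 -0.57  0.07] g 0.001
```

View pics/w8b.png

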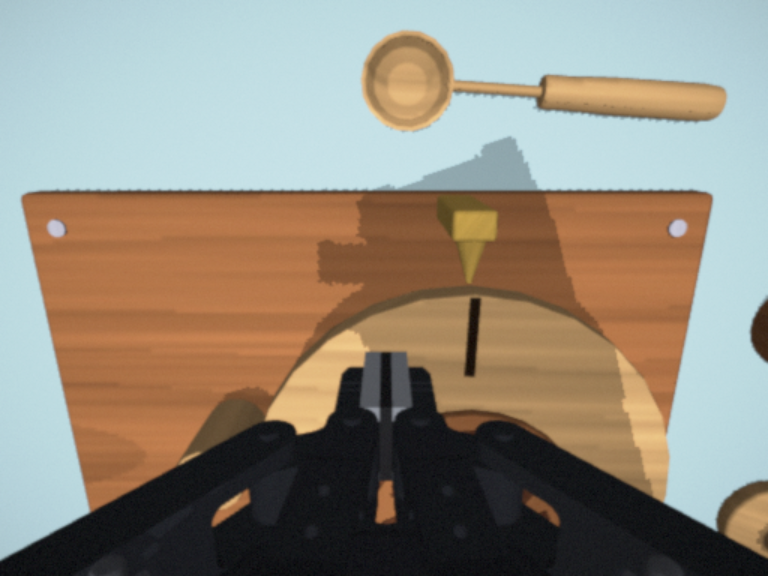

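```bash
python3 -c "
from h import *
T=np.load('pics/w8T.npy')
def b(u,v,z):
    q=onz('wrist',u/1.5,v/1.5,z,T)[:2]-AX; return np.round([1000*(q@EX),1000*(q@EY),np.degrees(np.arctan2(q@EY,q@EX))],2)
print(b(475.5,299,.0855),b(470,376,.0855),b(473,337,.0855),'tip',b(470,284,.079),'post',b(443,240,.088),b(497,240,.088), b(440,200,.088))
print('screws',b(56,228,.02),b(678,228,.02))
p=cv2.imread('pics/w8.png');cv2.imwrite('pics/w8c.png',cv2.resize(p[130:260,260:370],None,fx=5,fy=4.5,interpolation=cv2.INTER_CUBIC))
"
```

```text
[106.26  -1.65  -0.89] [66.67 -1.13 -0.97] [87.23 -1.5  -0.99] tip [1.1162e+02 6.0000e-02 3.0000e-02] post [134.54  14.72   6.25] [134.52  -9.15  -3.89] [152.03  16.63   6.24]
screws [128.51 232.14  61.03] [ 128.27 -130.59  -45.51]
```

View pics/w8c.png

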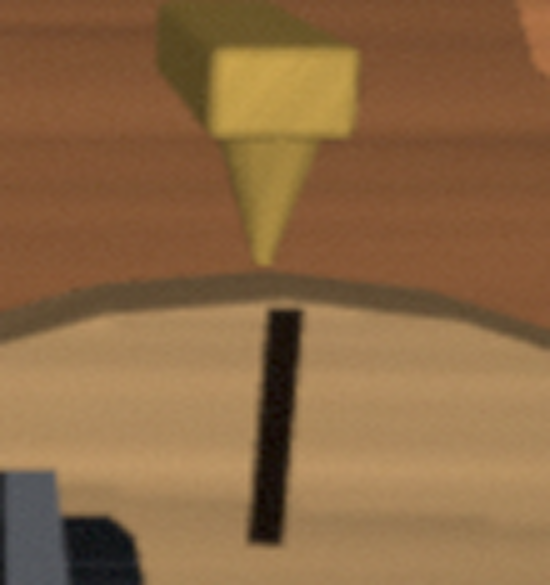

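The wrist view gives the tip at 0.0° and the mark at -0.95°. I nudge it about 1° more, pressing at the 40° side.

>>> send_rows([
  [[-0.01, 0.02, 0.0], 0],
  [[-0.0175, 0.034, 0.01], 0],
  [[-0.0175, 0.034, 0.03], 0],
  [[-0.0175, 0.034, 0.05], 0],
  [[-0.0175, 0.034, 0.06], 0],
  [[-0.0175, 0.034, 0.063], 0],
  [[-0.0175, 0.034, 0.0645], 0],
  [[-0.0175, 0.034, 0.065], 0],
])

```text
clock: 18.9
position: [0.6301, -0.0774, 0.0873]
ee_rot: [-0.586, 0.81, -0.0, 0.0]
ft_force: [0.6, 0.4, 0.2]
grip_width: -0.002
```

```bash
python3 -c "
from h import *
st()"
```

```text
t 18.9 base [0.0675 0.0576 0.0873] r 0.0887 ang 40.5 toolx ang in base -90.03 zt [ 0.001 -0.    -1.   ] F [0.61 0.44 0.22] g -0.002
```

>>> send_rows([
  [[0, 0, 0.0015], 0],
  [[0, 0, 0.0025], 0],
  [[0, 0, 0.0035], 0],
  [[0, 0, 0.0042], 0],
  [[0, 0, 0.0047], 0],
  [[0, 0, 0.0047], 0],
  [[0, 0, 0.0047], 0],
  [[0, 0, 0.0047], 0],
])

```text
clock: 19.9
position: [0.6304, -0.0773, 0.0829]
ee_rot: [-0.586, 0.81, -0.001, 0.001]
ft_force: [0.6, 0.7, 5.9]
grip_width: -0.003
```

```bash
python3 -c "
from h import *
o,b,R=st();st()
T=np.eye(4);T[:3,:3]=R;T[:3,3]=o['position'];np.save('pics/w9T.npy',T@manip.camera_info('wrist')['T_tool_cam'])
p,d=manip.camera('wrist');save('w9',p)"
```

```text
t 19.9 base [0.0677 0.0578 0.0829] r 0.089 ang 40.5 toolx ang in base -90.03 zt [ 0.002 -0.    -1.   ] F [0.62 0.7  5.85] g -0.003
t 19.9 base [0.0677 0.0578 0.0829] r 0.089 ang 40.5 toolx ang in base -90.03 zt [ 0.002 -0.    -1.   ] F [0.62 0.7  5.85] g -0.003
```

View pics/w9.png

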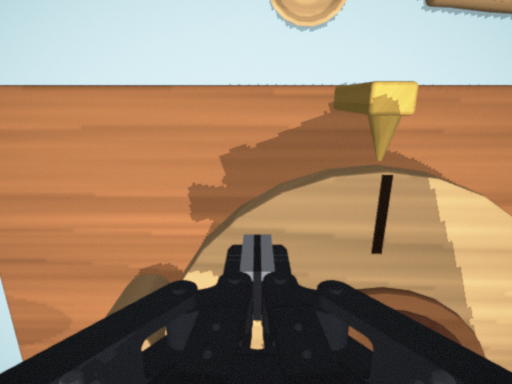

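The mark (382,215) and tip (380,160) are both in view during the press. Now a small anticlockwise nudge.

>>> send_rows([
  [[0, 0, 0.0005], 0],
  [[-0.0004, 0.0004, 0.0005], 0],
  [[-0.0008, 0.0007, 0.0005], 0],
  [[-0.0012, 0.001, 0.0005], 0],
  [[-0.0016, 0.0013, 0.0005], 0],
  [[-0.0016, 0.0013, 0.0005], 0],
  [[-0.0016, 0.0013, 0.0005], 0],
  [[-0.0016, 0.0013, 0.0005], 0],
])

```text
clock: 20.95
position: [0.6301, -0.0766, 0.0828]
ee_rot: [-0.586, 0.81, -0.001, 0.001]
ft_force: [1.5, -2.6, 7.3]
grip_width: -0.004
```

```bash
cat >> h.py <<'E'
def wm(n):
    o,b,R=st();T=np.eye(4);T[:3,:3]=R;T[:3,3]=o['position'];T=T@manip.camera_info('wrist')['T_tool_cam']
    p,d=manip.camera('wrist');save(n,p);np.save(f'pics/{n}T.npy',T);wmark(p,T,b[2])
def wmark(p,T,z):
    g=cv2.cvtColor(p,cv2.COLOR_RGB2GRAY);m=(g<50).astype(np.uint8)
    n,l,s,c=cv2.connectedComponentsWithStats(m)
    for k in range(1,n):
        if 150<s[k,4]<3000 and s[k,1]<260:
            v,u=np.nonzero(l==k);vs=np.unique(v)
            for sel in (vs[3:len(vs)//2],vs[len(vs)//2:-3]):
                q=np.array([onz('wrist',u[v==x].mean(),x,z,T)[:2]-AX for x in sel]).mean(0)
                print(c[k],s[k,4],np.round([q@EX*1000,q@EY*1000,np.degrees(np.arctan2(q@EY,q@EX))],2))
E
python3 -c "
from h import *
p=cv2.imread('pics/w8.png')[:,:,::-1].copy();wmark(p,np.load('pics/w8T.npy'),.0855)
p=cv2.imread('pics/w9.png')[:,:,::-1].copy();wmark(p,np.load('pics/w9T.npy'),.0835)
wm('w10')"
```

```text
[314.6552901  223.89761092] 293 [96.46 -1.16 -0.69]
[314.6552901  223.89761092] 293 [79.15 -0.84 -0.61]
[507.36466165 220.85338346] 266 [  96.37 -136.77  -54.83]
[507.36466165 220.85338346] 266 [  84.13 -139.42  -58.89]
[381.58516484 213.58379121] 728 [96.63 -1.66 -0.99]
[381.58516484 213.58379121] 728 [78.14 -1.29 -0.94]
t 20.95 base [0.0673 0.0583 0.0828] r 0.089 ang 40.9 toolx ang in base -90.08 zt [ 0.003 -0.002 -1.   ] F [ 1.52 -2.64  7.26] g -0.004
[382.70998632 212.374829  ] 731 [96.43 -1.87 -1.11]
[382.70998632 212.374829  ] 731 [77.91 -1.52 -1.12]
```

>>> send_rows([
  [[-0.0004, 0.0003, 0.0002], 0],
  [[-0.0008, 0.0006, 0.0002], 0],
  [[-0.0011, 0.001, 0.0002], 0],
  [[-0.0015, 0.0013, 0.0002], 0],
  [[-0.0015, 0.0013, 0.0002], 0],
  [[-0.0015, 0.0013, 0.0002], 0],
  [[-0.0015, 0.0013, 0.0002], 0],
  [[-0.0015, 0.0013, 0.0002], 0],
])

```text
clock: 22.0
position: [0.6294, -0.0749, 0.0826]
ee_rot: [-0.586, 0.81, -0.002, 0.001]
ft_force: [1.7, -2.3, 6.4]
grip_width: 0.002
```

```bash
python3 -c "
from h import *
wm('w11')"
```

```text
t 22.0 base [0.0661 0.0597 0.0826] r 0.0891 ang 42.1 toolx ang in base -90.08 zt [ 0.003 -0.002 -1.   ] F [ 1.68 -2.3   6.43] g 0.002
[382.17711172 209.97547684] 734 [9.619e+01 1.400e-01 8.000e-02]
[382.17711172 209.97547684] 734 [77.73  0.11  0.08]
```

>>> send_rows([
  [[0, 0, -0.002], 0],
  [[0, 0, -0.006], 0],
  [[0, 0, -0.02], 0],
  [[0, 0, -0.045], 0],
  [[0, 0, -0.065], 0],
  [[0, 0, -0.07], 0],
  [[0, 0, -0.07], 0],
  [[0, 0, -0.07], 0],
])

```text
clock: 23.05
position: [0.6277, -0.0736, 0.1504]
ee_rot: [-0.586, 0.81, 0.0, -0.001]
ft_force: [0.1, -0.1, -0.0]
grip_width: 0.001
```

```bash
sed -i 's/wmark(p,T,b\[2\])/wmark(p,T,.0848)/' h.py; python3 -c "
from h import *
wm('w12')
p,d=manip.camera('top');save('top12f',p);print([x[1] for x in mark(p,.0855,10)])"
```

```text
t 23.05 base [0.064  0.0604 0.1504] r 0.088 ang 43.3 toolx ang in base -90.03 zt [-0.001  0.    -1.   ] F [ 0.14 -0.06 -0.05] g 0.001
[345.95209581 173.84131737] 334 [96.35  0.68  0.4 ]
[345.95209581 173.84131737] 334 [78.57  0.67  0.49]
[]
```

View pics/w12.png

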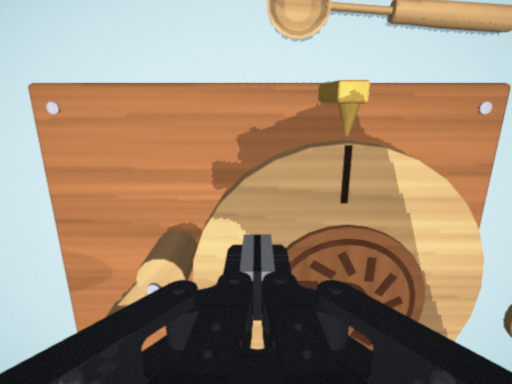

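The mark now lines up with the tip, within about 0.4° in either direction. Now the lever.

>>> send_rows([
  [[-0.015, 0.03, 0], 0],
  [[-0.04, 0.07, 0], 0],
  [[-0.065, 0.115, 0], 0],
  [[-0.083, 0.148, 0.01], 0],
  [[-0.0876, 0.156, 0.03], 0],
  [[-0.0876, 0.156, 0.055], 0],
  [[-0.0876, 0.156, 0.075], 0],
  [[-0.0876, 0.156, 0.08], 0],
])

```text
clock: 24.15
position: [0.5065, 0.0583, 0.0701]
ee_rot: [-0.586, 0.81, 0.001, -0.001]
ft_force: [-0.4, 0.2, 0.1]
grip_width: -0.003
```

```bash
cat >> h.py <<'E'
def larc(b,angs,r=.075):
    for a in angs:
        x=r*np.cos(np.radians(a));y=.138+r*np.sin(np.radians(a)); print(a,np.round([-(y-b[1]),-(x-b[0])],4).tolist())
E
python3 -c "
from h import *
o,b,R=st()
p,d=manip.camera('top');save('top13f',p);print(mark(p,.0855,10))
p,d=manip.camera('side');save('side13',p)
larc(b,[168,163,158,153,148,143,138,133])"
```

```text
t 24.15 base [-0.0923  0.1479  0.0701] r 0.1743 ang 122.0 toolx ang in base -90.02 zt [-0.002 -0.    -1.   ] F [-0.35  0.17  0.07] g -0.003
[(np.float64(0.066), np.float64(0.6), 1), (np.float64(0.07), np.float64(0.37), 6), (np.float64(0.074), np.float64(0.12), 9), (np.float64(0.078), np.float64(0.14), 8), (np.float64(0.082), np.float64(0.26), 8), (np.float64(0.086), np.float64(0.25), 9), (np.float64(0.09), np.float64(0.29), 9), (np.float64(0.094), np.float64(0.21), 9), (np.float64(0.098), np.float64(0.08), 7), (np.float64(0.102), np.float64(0.29), 9)]
168 [-0.0057, -0.019]
163 [-0.0121, -0.0206]
158 [-0.0182, -0.0228]
153 [-0.0242, -0.0255]
148 [-0.0299, -0.0287]
143 [-0.0353, -0.0324]
138 [-0.0403, -0.0366]
133 [-0.045, -0.0412]
```

View pics/side13.png

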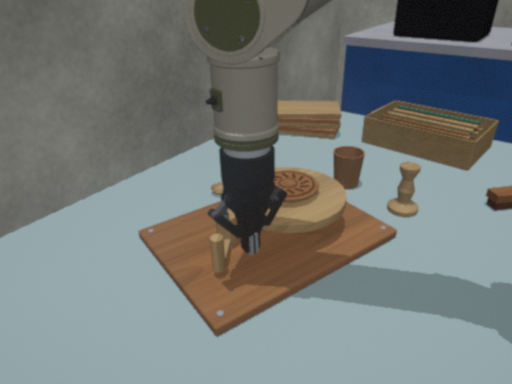

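View pics/top13f.png

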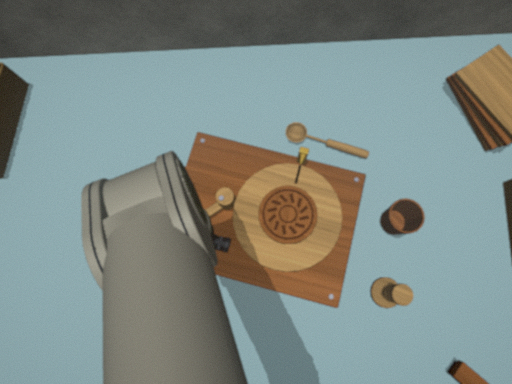

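In the top view the mark is at +0.2° and points at the tip. The finger is behind the knob and clear of everything else. I push the lever round.

>>> send_rows([
  [[-0.005, -0.012, 0], 0],
  [[-0.0121, -0.0206, 0], 0],
  [[-0.0182, -0.0228, 0], 0],
  [[-0.0242, -0.0255, 0], 0],
  [[-0.0299, -0.0287, 0], 0],
  [[-0.0353, -0.0324, 0], 0],
  [[-0.0403, -0.0366, 0], 0],
  [[-0.045, -0.0412, 0], 0],
])

```text
clock: 25.25
position: [0.561, 0.0881, 0.0713]
ee_rot: [-0.586, 0.81, -0.0, -0.0]
ft_force: [-1.9, -2.7, 0.4]
grip_width: 0.001
```

```bash
python3 -c "
from h import *
o,b,R=st()
p,d=manip.camera('side');save('side14',p)
larc(b,[128,123,118,113,108,103,99,96])"
```

```text
t 25.25 base [-0.0499  0.1932  0.0713] r 0.1995 ang 104.5 toolx ang in base -90.04 zt [-0.    -0.001 -1.   ] F [-1.94 -2.74  0.38] g 0.001
128 [-0.0039, -0.0037]
123 [-0.0077, -0.009]
118 [-0.011, -0.0146]
113 [-0.0138, -0.0206]
108 [-0.0161, -0.0267]
103 [-0.0179, -0.033]
99 [-0.0189, -0.0381]
96 [-0.0194, -0.042]
```

View pics/side14.png

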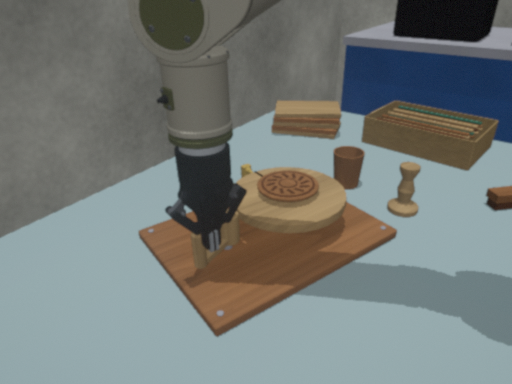

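The knob is moving with the finger: it is now at (197,250), from (217,255). I continue.

>>> send_rows([
  [[-0.0039, -0.0037, 0], 0],
  [[-0.0077, -0.009, 0], 0],
  [[-0.011, -0.0146, 0], 0],
  [[-0.0138, -0.0206, 0], 0],
  [[-0.0161, -0.0267, 0], 0],
  [[-0.0179, -0.033, 0], 0],
  [[-0.0189, -0.0381, 0], 0],
  [[-0.0194, -0.042, 0], 0],
])

```text
clock: 26.3
position: [0.6069, 0.0934, 0.0714]
ee_rot: [-0.586, 0.81, -0.0, -0.0]
ft_force: [-2.2, -0.9, -0.4]
grip_width: 0.002
```

```bash
python3 -c "
from h import *
o,b,R=st()
p,d=manip.camera('side');save('side15',p)
p,d=manip.camera('top');save('top15',p)
larc(b,[93,91,89,87,85,83,81,79])"
```

```text
t 26.3 base [-0.0079  0.2126  0.0714] r 0.2127 ang 92.1 toolx ang in base -90.04 zt [-0. -0. -1.] F [-2.2  -0.92 -0.43] g 0.002
93 [-0.0003, -0.0039]
91 [-0.0004, -0.0066]
89 [-0.0004, -0.0092]
87 [-0.0003, -0.0118]
85 [-0.0001, -0.0144]
83 [0.0001, -0.017]
81 [0.0005, -0.0196]
79 [0.001, -0.0222]
```

View pics/side15.png

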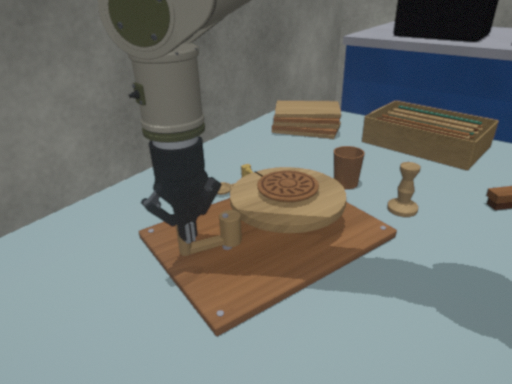

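View pics/top15.png

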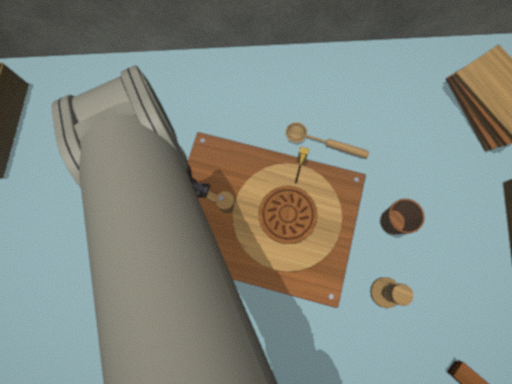

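>>> send_rows([
  [[-0.0003, -0.003, 0], 0],
  [[-0.0004, -0.0055, 0], 0],
  [[-0.0004, -0.008, 0], 0],
  [[-0.0004, -0.01, 0], 0],
  [[-0.0003, -0.012, 0], 0],
  [[-0.0001, -0.014, 0], 0],
  [[0.0, -0.0155, 0], 0],
  [[0.0, -0.016, 0], 0],
])

```text
clock: 27.4
position: [0.618, 0.0901, 0.071]
ee_rot: [-0.587, 0.81, 0.002, -0.003]
ft_force: [-22.7, 2.2, 12.7]
grip_width: -0.0
```

```bash
python3 -c "
from h import *
o,b,R=st()
larc(b,[93,91,89,87,85,83,81,79])"
```

```text
t 27.4 base [0.0037 0.2129 0.071 ] r 0.2129 ang 89.0 toolx ang in base -89.93 zt [-0.008  0.    -1.   ] F [-22.67   2.22  12.7 ] g -0.0
93 [0.0, 0.0076]
91 [-0.0001, 0.005]
89 [-0.0001, 0.0024]
87 [0.0, -0.0002]
85 [0.0002, -0.0028]
83 [0.0005, -0.0054]
81 [0.0008, -0.008]
79 [0.0013, -0.0106]
```

The stop is reached: 23 N on the finger, and it stands where I predicted. I back off and lift away.

>>> send_rows([
  [[0, 0.006, 0], 0],
  [[0, 0.018, 0], 0],
  [[0, 0.03, -0.01], 0],
  [[0, 0.035, -0.04], 0],
  [[0, 0.04, -0.07], 0],
  [[0, 0.08, -0.09], 0],
  [[0, 0.13, -0.1], 0],
  [[0, 0.15, -0.1], 0],
])

```text
clock: 28.4
position: [0.4775, 0.1369, 0.173]
ee_rot: [-0.587, 0.81, -0.001, 0.001]
ft_force: [-0.3, 0.1, 0.1]
grip_width: -0.001
```

```bash
python3 -c "
from h import *
o,b,R=st()
p,d=manip.camera('top');save('top16',cv2.resize(p[120:320,140:430],None,fx=2.7,fy=2.7,interpolation=cv2.INTER_CUBIC));print([x[1] for x in mark(p,.0855,10)])
p,d=manip.camera('side');save('side16',p)"
```

```text
t 28.4 base [-0.1444  0.2135  0.173 ] r 0.2578 ang 124.1 toolx ang in base -89.9 zt [ 0.003 -0.001 -1.   ] F [-0.34  0.09  0.06] g -0.001
[np.float64(0.6), np.float64(0.57), np.float64(0.25), np.float64(0.18), np.float64(0.25), np.float64(0.29), np.float64(0.32), np.float64(0.2), np.float64(0.08), np.float64(0.28)]
```

View pics/top16.png

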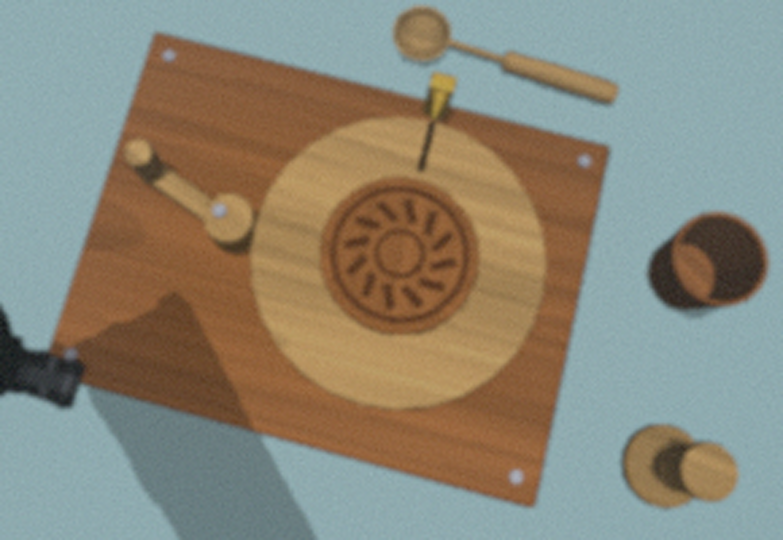

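View pics/side16.png

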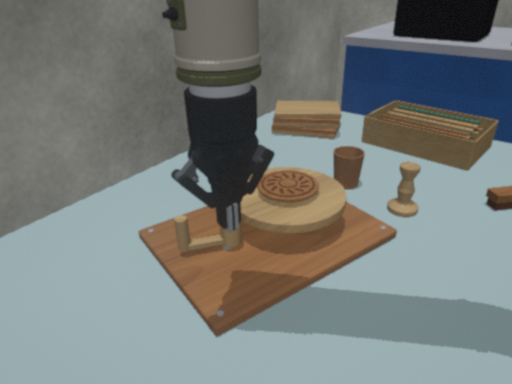

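```bash
python3 -c "
from h import *
q=onz('top',140+139/2.7,120+153/2.7,.096)[:2]-AX;b=np.array([q@EX,q@EY-.138]);print(b,'lever',np.radians(150)-np.arctan2(b[1],b[0]))
c=onz('top',140+229/2.7,120+218/2.7,.085)[:2]-AX;print(c@EX,c@EY)
st(); print(manip.hand_in())"
```

```text
[0.0244212  0.06809382] lever 1.391549128240011
-0.00395740421187555 0.128793348228974
t 28.5 base [-0.1441  0.2133  0.1725] r 0.2574 ang 124.0 toolx ang in base -89.89 zt [ 0.002 -0.001 -1.   ] F [0.24 0.13 0.73] g -0.0
the job is handed in; nothing more can be done
None
```

I turned the disc about 180° so its mark points at the pointer tip, swung the clamp lever over to its stop, and handed the job in at 28.5 s.

- **Disc:** I found the rim by touch at about 85 mm. I turned the disc anticlockwise with a shut fingertip in two strokes, then nudged it about 1°. Force readings while pressing peaked at 8.7 N vertically and stayed near 10 N in total. They were read only between moves, so peaks during a move were not recorded.
- **Mark:** After locking, the top camera put the mark at about +0.25°, with the pointer at about -0.2° to 0°. The wrist views, taken before locking, disagreed slightly, giving +0.1° with the finger pressing and +0.45° after lifting.
- **Lever:** I pushed the knob clockwise until it met its stop, where the finger read about 23 N sideways. The top picture then gave 1.39 rad, against 1.40 for fully clamped.
- **Bystanders:** The cup, candlestick and spoon look unmoved in the last top picture.
- **At hand-in:** The arm was clear of everything.

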